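# Lay the coffee tray and leave the tea and baking things

## Robot

A 6-joint arm with a two-finger parallel gripper is mounted at the origin on a cart in front of the work surface, level with it; the furniture and walls round the work are solid. World frame = base frame: x ahead of the robot, y to its left, z up, the work surface at z = 0. Lengths are in m, angles in rad, forces in N, time in s.
With the tool pointing down it reaches from about 0.275 to 0.75 m from the base axis. Payload 10.2 kg.
Tool frame: the origin (TCP) lies on the mounting face of the last link; the fingertips stand 173 mm ahead of it and the grasp point (between the pads) lies 155 mm ahead of it; z points along the fingers, y is the line along which they close (so a half turn about z gives the same grasp; the last joint's range is limited). The gripper opens to 85 mm and grips with 20 to 120 N. Pads are 22 mm wide; open, the fingers measure 114 mm over their backs; the gripper's body (76 mm by 85 mm) begins 54 mm behind the grasp point. The pads swing forward as they close: fully open they stand 13 mm farther back than shut.
Start: joints at [-1.357, 0.313, 1.498, -0, 1.331, -0.223], TCP at [0.222, -0.476, 0.405] pointing down, gripper open.
Joint ranges: [-2.94, 2.94], [-0.97, 2.17], [0.19, 2.56], [-1.23, 4.37], [0.02, 3.11], [-2.88, 2.88]. Speed limits (rad/s): [2.39, 2.39, 3.01, 3.14, 3.14, 3.14].

## Interface

Orientations are given as a unit quaternion [w, x, y, z].
In Python, from bench import sense, snapshot, get_calibration, r gives the robot as it stands.
- The arm moves only by the shell command python3 -m jog 'ROWS'. ROWS is JSON, a list of rows, each an object with "translation": the shift along the tool's x, y, z in cm, a list of three; "rotation": the turn, a rotation vector about the tool's x, y, z in degrees, a list of three; "jaw": the finger opening in cm, from 0 to 8.54. A call has 1 to 8 rows; each row shifts and turns the commanded pose from where the row before left it, along the tool's axes as they then stand; what a row does not reach is not made up. A row lasts 1/12 s, in which the tool goes at most 41.7 mm and 7.16 degrees, less where a joint would pass 70% of its speed; a pose out of reach is approached as far as the arm can. A call is refused whole if a number of a shift passes 4.17 or a number of a turn 7.16, either way. A call with a gripper value outside its range is refused whole. The fingers move at their own pace and stop on an object; the grip force is fixed at half the most. Time passes only in rows, so rows that do not move let the fingers close. It gives the time, the measured TCP pose, the force, the opening and the grip force at its end, in the units of the state.
- sense(): the state, without advancing time (a new reading comes with each control period).
- snapshot(name): name is "scene" or "top" or "wrist"; returns (picture, depth): 384x512x3 uint8, red, green, blue; 384x512 float32, m along the optical axis (not along the pixel's ray), 0 where there is no reading.
- get_calibration(name): a dict with "intrinsics" (3x3 intrinsics, pixels), "xyz" and "rotation" of the camera in the world; the wrist camera has in their place "hand_eye" (4x4, takes a point from camera to tool coordinates, whose origin is the TCP and whose axes are the flange's). Camera axes: x right, y up, looking along -z (the intrinsics and any distortion apply to the point x, -y, -z); pixel columns grow to the right and rows downward; lengths in m; the calibration is good to about 2 mm. A picture is of the moment at which its call begins: read the wrist's pose just before it. get_calibration takes no time and is no camera call.
- r.sign_off(): hands the job in; it is judged then, once.
The state is a dict: "time": time; "joint_pos": joint angles; "joint_vel": joint speeds; "joint_efforts": joint torques, N m; "tcp_pos": TCP position; "orientation": TCP orientation; "wrist_force": force on the tool from outside, world axes, zero at the start; "torque": the same for the moment, N m; "gripper_width": finger opening in m; "grip_force": force on a finger pad.
Only numpy, scipy, OpenCV 4.12 (cv2) and the standard library are available. Lean on these libraries where they do the work, as an engineer would, in place of code of your own. Each camera call takes 0.05 s, during which the arm holds its last target. There are 200 camera calls.

## Task

Lay the coffee tray with the things scattered near the front and right of the worktop: put the carton of coffee filters upright into the plywood box, the steel coffee scoop flat and bowl up into the oblong white dish, the small dark cup upright in the middle of the saucer and the glass sugar shaker upright into the round steel holder. Set each thing down without dropping it, and leave the tea carton and the flat measuring spoon, which do not belong on it, where they are.

Things in the scene. Friction and masses are not known exactly. Their poses are not given: they have to be found in the camera images.
- filter_pack: Brown cardboard carton of coffee filters with a pale band, standing upright, the paper filters showing in its open top; 49 (x) x 135 (y) x 98 mm, 112 with the filters. Origin: centre of its underside. z up, y along its length. About 0.09 kg; grip it across its 49 mm thickness.
- coffee_scoop: Steel coffee scoop lying on the worktop, 149 mm long (y): a deep round bowl, 45 mm across and 22 mm high, centred 52 mm from the origin towards +y, and a thin bent handle (6 mm wide) towards -y. Origin: on the worktop under the middle of its length. z up. Nearly all its 0.045 kg is in and near the bowl, whose outside can be gripped across x.
- cup: Small low coffee cup, dark grey above and white at its foot, standing upright, 56 mm high; body 63 mm across at the rim, narrowing to a 44 mm foot. Its round body is centred 13 mm from the origin towards +y; the handle points to -y and ends 45 mm from the origin. Origin: underside, midway between handle and far side. z up. About 0.14 kg; the body can be gripped across x. (Another stays on the shelf at the left.)
- shaker: Glass sugar shaker with a perforated metal cap, standing upright, 44 mm in diameter, 90 mm high; straight glass to about 66 mm, above it a cap 34 mm across. Origin: centre of its underside, z up. About 0.1 kg. (Another like it stays among the spice jars at the back wall.)
- filter_holder: Open-topped plywood box fixed on the wooden coffee tray, for the filter pack: inside 65 (x) x 151 mm (y), floor 6 mm above the origin, rim 45 mm above it. Origin: centre of its underside (8 mm above the worktop). y along its length. The tray is 212 x 312 mm with a rim 22 mm above the worktop and two low steel grips up to 38 mm on its short sides.
- scoop_rest: Shallow oblong white ceramic dish on the tray, for the scoop: inside 78 (x) x 166 mm (y), floor 4 mm above the origin, rim 10 mm above it. Origin: centre of its underside (8 mm above the worktop). y along its length. A wall cabinet overhangs the worktop at the back left (beyond x 0.58 and y 0.20, from 0.47 m up): carry things past it on the near side.
- saucer: Round white saucer on the tray, for the cup: 100 mm across, flat floor 66 mm across and 5 mm above the origin, sloping edge 12 mm high. Origin: centre of its underside (8 mm above the worktop).
- shaker_cup: Round steel holder on the tray, for the shaker: inside diameter 57 mm, floor 5 mm above the origin, rim 32 mm above it. Origin: centre of its underside (8 mm above the worktop).
- tea_carton: Look-alike of the filter pack: green and white tea carton with a gabled top, 65 (x) x 145 (y) x 116 mm. Not wanted; stays where it is. Origin: centre of its underside.
- measuring_spoon: Look-alike of the scoop: flat pale measuring spoon, 122 mm long (y), shallow bowl 39 mm across at the +y end, flat straight handle 12 mm wide, 13 mm high. Not wanted; stays where it is. Origin: on the worktop under the middle of its length.
Mind the look-alikes: they are no part of the job. What is shaped like the shaker but yellow is not meant.

How it is judged:
By the outcome, as a careful person would: the job done as asked, in the order asked, and still so for the second after the job is handed in, with the robot touching nothing.
It also fails if it takes over 106 s, if anything falls off the work surface, if the arm or the gripper's body presses on something with over 40 N, if the wrist force passes 120 N, or if a joint passes its speed limit or range.

## Working session

There is one attempt and no reset: what is moved stays moved. The work goes in short steps, Python scripts to look and compute and a shell command to move; the robot and the scene stay as the last step left them, time stands still between calls to the robot, and variables do not carry over. Pictures are saved under pics/ and viewed, at most 14 in all, crops included, and the job is handed in when it is done.

```bash
ls; mkdir -p pics; cat > h.py <<'E'
import numpy as np, cv2, json
from bench import sense, snapshot, get_calibration, r
from scipy.spatial.transform import Rotation as R
def quat(q): return R.from_quat([q[1],q[2],q[3],q[0]])
def rot(a):
    a=np.array(a); return a if a.shape==(3,3) else quat(a).as_matrix()
def cloud(name, save=None):
    s=sense(); pic,d=snapshot(name); c=get_calibration(name)
    if save: cv2.imwrite('pics/'+save, cv2.cvtColor(pic,cv2.COLOR_RGB2BGR))
    K=np.array(c['intrinsics']); v,u=np.mgrid[0:384,0:512]
    dist=np.array(c.get('distortion',np.zeros(5)),float)
    p=cv2.undistortPoints(np.stack([u,v],-1).reshape(-1,1,2).astype(float),K,dist).reshape(384,512,2)
    P=np.stack([p[...,0]*d,-p[...,1]*d,-d],-1)
    if name=='wrist':
        H=np.array(c['hand_eye']); P=P@H[:3,:3].T+H[:3,3]
        P=P@quat(s['orientation']).as_matrix().T+np.array(s['tcp_pos'])
    else: P=P@rot(c['rotation']).T+np.array(c['xyz'])
    P[d==0]=np.nan
    return pic,P
E
python3 - <<'E'
from h import *
for n in('scene','top','wrist'):
    print(n,{k:np.round(v,3).tolist() if not isinstance(v,str) else v for k,v in get_calibration(n).items()})
    pic,P=cloud(n,n+'0.png'); np.savez('/tmp/%s0.npz'%n,pic=pic,P=P)
print(sense())
E
```

```text
pics
scene {'intrinsics': [[359.536, 0.0, 257.961], [0.0, 359.536, 189.333], [0.0, 0.0, 1.0]], 'xyz': [-0.284, 0.554, 0.61], 'rotation': [-0.411, -0.247, 0.442, 0.758]}
top {'intrinsics': [[405.096, 0.0, 252.371], [0.0, 405.096, 192.099], [0.0, 0.0, 1.0]], 'xyz': [0.485, 0.031, 1.302], 'rotation': [-0.703, -0.017, 0.018, 0.711]}
wrist {'intrinsics': [[305.499, 0.0, 256.07], [0.0, 305.499, 189.712], [0.0, 0.0, 1.0]], 'hand_eye': [[-0.001, 0.954, 0.301, 0.078], [1.0, 0.001, 0.0, -0.0], [0.0, 0.301, -0.954, 0.03], [0.0, 0.0, 0.0, 1.0]]}
{'time': 0.15, 'joint_pos': array([-1.35740492e+00,  3.13299260e-01,  1.49825771e+00, -1.73130531e-05,
        1.33096086e+00, -2.23391176e-01]), 'joint_vel': array([ 0.00108174, -0.0026617 , -0.0021433 ,  0.00074821, -0.00041041,
       -0.00252396]), 'joint_efforts': array([ 1.90140221e-03, -4.12366676e+01, -2.59796262e+01, -1.87229002e-04,
        3.23086024e-03, -1.92492465e-06]), 'tcp_pos': array([ 0.22207472, -0.4756878 ,  0.40427965]), 'orientation': array([-4.62622731e-04,  9.76246703e-01,  2.16661396e-01, -6.09482563e-06]), 'wrist_force': array([-0.45448793,  0.4510042 , -0.95893986]), 'torque': array([-0.01984092, -0.05562377,  0.00769907]), 'grip_force': 0.0, 'gripper_width': 0.08559260800569164}
```

View pics/scene0.png

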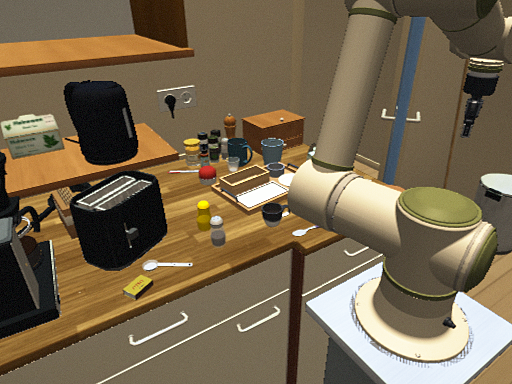

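View pics/top0.png

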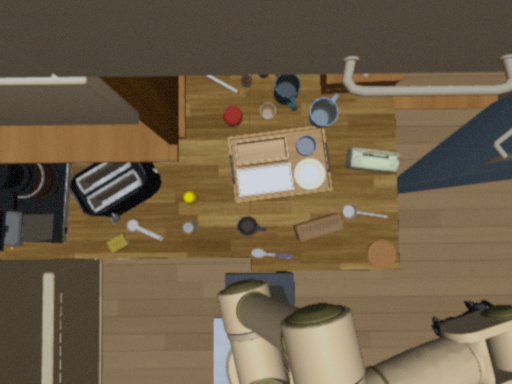

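The top view shows the tray around (280,163), the filter pack at (319,227), the tea carton at (373,160), the cup at (248,226) and the shaker at (189,227). Three spoon-like things lie at (271,253), (365,212) and (145,230), so I'll enlarge them and compare heights.

```bash
python3 - <<'E'
from h import *
z=np.load('/tmp/top0.npz'); pic,P=z['pic'],z['P']
im=cv2.cvtColor(pic,cv2.COLOR_RGB2BGR)[120:270,110:410]
cv2.imwrite('pics/topzoom.png',cv2.resize(im,(800,400),interpolation=cv2.INTER_CUBIC))
# components above the worktop
Z=P[...,2]; m=((Z>0.006)&(Z<0.2)).astype(np.uint8); m[:120]=0;m[272:]=0
n,l,st,c=cv2.connectedComponentsWithStats(m)
for i in range(1,n):
    if st[i,4]<12: continue
    q=P[l==i]; xy=q[:,:2]; 
    (cx,cy),(w,h),a=cv2.minAreaRect((xy*1000).astype(np.float32))
    print(c[i].round(),st[i,4],'ctr',round(cx),round(cy),'size',round(w),round(h),'ang',round(a,1),'z50,98',np.percentile(q[:,2],[50,98]).round(3))
print('table z',np.nanmedian(P[200:215,130:180,2]))
E
```

```text
[182. 129.] 133 ctr 721 226 size 18 52 ang 89.3 z50,98 [0.178 0.184]
[233. 123.] 104 ctr 766 89 size 18 54 ang 0.5 z50,98 [0.046 0.058]
[280. 163.] 6114 ctr 648 -66 size 232 337 ang 7.0 z50,98 [0.014 0.054]
[494. 164.] 1179 ctr 661 -711 size 82 188 ang 49.5 z50,98 [0.118 0.194]
[372. 160.] 1137 ctr 641 -344 size 145 64 ang 83.0 z50,98 [0.076 0.108]
[ 77. 195.] 8222 ctr 519 544 size 450 251 ang 89.4 z50,98 [0.119 0.193]
[191. 197.] 157 ctr 532 219 size 34 41 ang 90.0 z50,98 [0.08  0.093]
[363. 213.] 95 ctr 483 -329 size 41 119 ang 0.9 z50,98 [0.018 0.025]
[318. 227.] 850 ctr 437 -169 size 48 136 ang 15.8 z50,98 [0.098 0.113]
[249. 226.] 347 ctr 444 37 size 61 83 ang 15.8 z50,98 [0.027 0.058]
[142. 229.] 54 ctr 436 385 size 70 18 ang 50.2 z50,98 [0.009 0.014]
[190. 227.] 169 ctr 442 221 size 39 38 ang 66.2 z50,98 [0.079 0.092]
[117. 243.] 224 ctr 391 459 size 38 58 ang 28.5 z50,98 [0.015 0.019]
[381. 254.] 690 ctr 346 -372 size 88 93 ang 78.1 z50,98 [0.022 0.028]
[276. 255.] 71 ctr 347 -41 size 80 12 ang 83.7 z50,98 [0.01  0.016]
table z -0.00019429854753594267
```

View pics/topzoom.png

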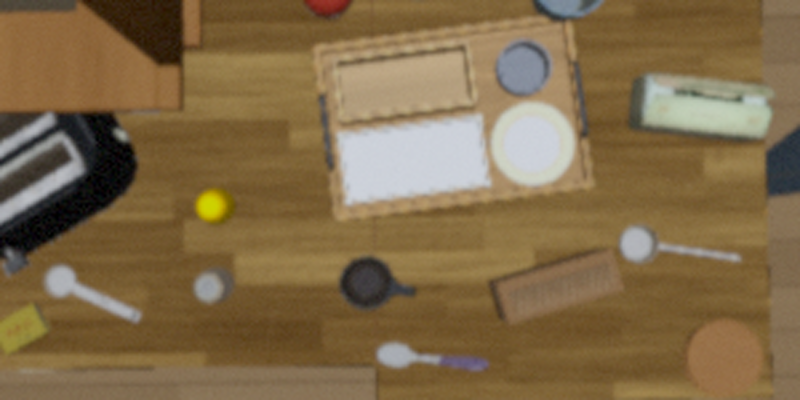

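```bash
cat >> h.py <<'E'
def state():
    s=sense(); M=quat(s['orientation']).as_matrix()
    return s,np.array(s['tcp_pos']),M,np.degrees(np.arctan2(M[1,0],M[0,0]))
def goto(x,y,z,phi):
    "print what is left to target in jog units: turn first about tool z, then shift in the tool axes at target"
    s,p,M,f=state(); c,sn=np.cos(np.radians(phi)),np.sin(np.radians(phi))
    T=np.array([[c,sn,0],[sn,-c,0],[0,0,-1]]); d=np.array([x,y,z])-p
    rv=np.degrees(R.from_matrix(M.T@T).as_rotvec())
    print('t%.2f p'%s['time'],p.round(4),'phi%.1f'%f,'turn',rv.round(1),'shift@target',(T.T@d*100).round(2),'shift@now',(M.T@d*100).round(2),'F',np.round(s['wrist_force'],1),'w%.4f g%.1f'%(s['gripper_width'],s['grip_force']))
E
python3 - <<'E'
from h import *
z=np.load('/tmp/top0.npz'); pic,P=z['pic'].astype(int),z['P']
X,Y,Z=P[...,0],P[...,1],P[...,2]
def rect(m,n):
    q=P[m]; a=cv2.minAreaRect((q[:,:2]*1000).astype(np.float32)); print(n,m.sum(),np.round(a[0],1),np.round(a[1],1),round(a[2],1),'z',np.median(q[:,2]).round(4),'mean',(q[:,:2].mean(0)*1000).round(1))
def box(u0,u1,v0,v1):
    m=np.zeros(Z.shape,bool); m[v0:v1,u0:u1]=1; return m
def circ(m,n):
    q=P[m][:,:2]*1000; (c,r)=cv2.minEnclosingCircle(q.astype(np.float32)); print(n,m.sum(),np.round(c,1),round(r,1),'z',np.median(P[m][:,2]).round(4))
rect(box(290,350,205,250)&(Z>0.085),'pack')
rect(box(225,300,130,172)&(Z>0.043)&(Z<.065),'holder')
sat=pic.max(-1)-pic.min(-1)
rect(box(232,295,158,202)&(pic.min(-1)>150)&(sat<45),'dish')
circ(box(290,332,155,195)&(pic.min(-1)>140)&(sat<60),'saucer')
circ(box(290,320,134,158)&(Z>0.032)&(Z<.05),'shakercup')
circ(box(236,272,212,240)&(Z>0.046)&(Z<.065),'cup')
rect(box(236,275,212,240)&(Z>0.02),'cup+h')
circ(box(180,200,215,240)&(Z>0.07),'shaker')
rect(box(225,335,125,205)&(Z>0.004)&(Z<.07),'tray')
circ(box(338,358,202,222)&(Z>0.012)&(Z<.04),'bowl')
q=P[box(358,395,205,225)&(Z>0.008)]; print('handle',len(q),(q[:,:2].mean(0)*1000).round(), q[:,2].mean())
goto(.43,-.17,.4,106)
E
```

```text
pack 751 [ 436.9 -169.3] [ 48.  135.9] 15.8 z 0.0981 mean [ 436.8 -168.1]
holder 318 [678.9 -17.4] [ 79.3 198. ] 6.9 z 0.0516 mean [676.8  -0.7]
dish 1513 [599.3 -16.1] [ 88.5 181.6] 12.9 z nan mean [nan nan]
saucer 872 [ 596.7 -142.3] 66.3 z nan
shakercup 95 [ 692.6 -142. ] 33.3 z 0.0391
cup 128 [441.6  35. ] 43.7 z 0.0539
cup+h 207 [444.3  37.5] [61.4 82.7] 15.8 z 0.0507 mean [439.   38.8]
shaker 101 [439.5 225.4] 16.9 z 0.085
tray 6428 [636.  -59.2] [350.2 255.4] 88.8 z 0.013 mean [637.2 -57.1]
bowl 35 [ 483.5 -277.9] 23.2 z 0.0199
handle 50 [ 473. -344.] 0.01781553977314779
t0.15 p [ 0.2221 -0.4757  0.4043] phi25.0 turn [ -0.  -0. -81.] shift@target [23.65 28.41  0.43] shift@now [ 31.77 -18.9    0.45] F [-0.5  0.5 -1. ] w0.0856 g0.0
```

```bash

python3 -m jog '[{"translation":[0,0,0],"rotation":[0,0,-7],"jaw":8.5},{"translation":[0,0,0],"rotation":[0,0,-7],"jaw":8.5},{"translation":[0,0,0],"rotation":[0,0,-7],"jaw":8.5},{"translation":[0,0,0],"rotation":[0,0,-7],"jaw":8.5},{"translation":[0,0,0],"rotation":[0,0,-7],"jaw":8.5},{"translation":[0,0,0],"rotation":[0,0,-7],"jaw":8.5},{"translation":[0,0,0],"rotation":[0,0,-7],"jaw":8.5},{"translation":[0,0,0],"rotation":[0,0,-7],"jaw":8.5}]'
python3 -m jog '[{"translation":[0,0,0],"rotation":[0,0,-7],"jaw":8.5},{"translation":[0,0,0],"rotation":[0,0,-7],"jaw":8.5},{"translation":[0,0,0],"rotation":[0,0,-7],"jaw":8.5},{"translation":[0,0,0],"rotation":[0,0,-3.8],"jaw":8.5},{"translation":[2.3,2.8,0],"rotation":[0,0,0],"jaw":8.5},{"translation":[2.3,2.8,0],"rotation":[0,0,0],"jaw":8.5},{"translation":[2.3,2.8,0],"rotation":[0,0,0],"jaw":8.5},{"translation":[2.3,2.8,0],"rotation":[0,0,0],"jaw":8.5}]'
python3 -m jog '[{"translation":[2.3,2.8,0],"rotation":[0,0,0],"jaw":8.5},{"translation":[2.3,2.8,0],"rotation":[0,0,0],"jaw":8.5},{"translation":[2.3,2.8,0],"rotation":[0,0,0],"jaw":8.5},{"translation":[2.3,2.8,0],"rotation":[0,0,0],"jaw":8.5},{"translation":[2.3,2.8,2],"rotation":[0,0,0],"jaw":8.5},{"translation":[2,2,2],"rotation":[0,0,0],"jaw":8.5},{"translation":[0,0,2],"rotation":[0,0,0],"jaw":8.5},{"translation":[0,0,0],"rotation":[0,0,0],"jaw":8.5}]'
python3 -c "
from h import *
goto(.437,-.169,.223,105.8)"
```

```text
time: 0.82
tcp_pos: [0.2221, -0.4757, 0.4044]
orientation: [-0.0, 0.758, 0.652, 0.0]
wrist_force: [-0.0, -0.2, 0.4]
gripper_width: 0.0845
grip_force: 0.0
time: 1.48
tcp_pos: [0.3053, -0.3552, 0.4045]
orientation: [-0.0, 0.603, 0.797, 0.0]
wrist_force: [1.2, -0.7, 0.7]
gripper_width: 0.085
grip_force: 0.0
time: 2.15
tcp_pos: [0.4218, -0.1816, 0.3416]
orientation: [-0.003, 0.602, 0.799, 0.0]
wrist_force: [-0.5, 0.3, 0.3]
gripper_width: 0.0854
grip_force: 0.0
t2.15 p [ 0.4218 -0.1816  0.3416] phi106.0 turn [-0.2 -0.3  0.2] shift@target [ 0.8   1.81 11.86] shift@now [ 0.73  1.86 11.85] F [-0.5  0.3  0.3] w0.0854 g0.0
```

```bash

python3 -m jog '[{"translation":[0.8,1.8,0],"rotation":[0,0,0],"jaw":8.5},{"translation":[0,0,0],"rotation":[0,0,0],"jaw":8.5}]'
python3 - <<'E'
from h import *
pic,P=cloud('wrist','w1.png')
goto(.437,-.169,.223,105.8)
Z=P[...,2]; m=(Z>.085)&(Z<.13)&(np.hypot(P[...,0]-.437,P[...,1]+.169)<.085)
q=P[m]; print(m.sum(),cv2.minAreaRect((q[:,:2]*1000).astype(np.float32)))
E
```

```text
time: 2.32
tcp_pos: [0.4379, -0.1702, 0.3455]
orientation: [0.0, 0.603, 0.798, 0.0]
wrist_force: [-0.2, 0.5, -1.0]
gripper_width: 0.085
grip_force: 0.0
t2.37 p [ 0.4373 -0.1707  0.3455] phi105.9 turn [0.  0.  0.1] shift@target [1.800e-01 1.000e-02 1.225e+01] shift@now [1.800e-01 1.000e-02 1.225e+01] F [ 0.3 -0.4 -0.7] w0.0855 g0.0
10989 ((438.7313232421875, -168.29945373535156), (48.200077056884766, 135.40834045410156), 15.780641555786133)
```

View pics/w1.png

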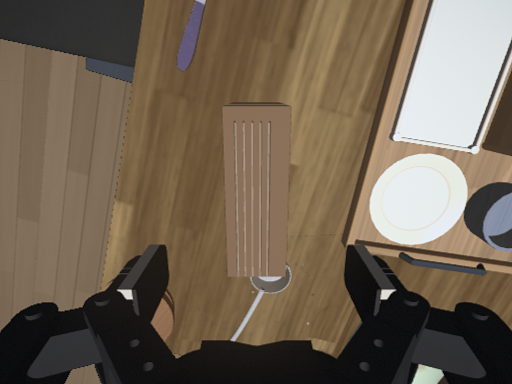

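```bash

python3 -m jog '[{"translation":[0.1,0,3],"rotation":[0,0,0],"jaw":8.5},{"translation":[0.1,0,3],"rotation":[0,0,0],"jaw":8.5},{"translation":[0,0,3],"rotation":[0,0,0],"jaw":8.5},{"translation":[0,0,2],"rotation":[0,0,0],"jaw":8.5},{"translation":[0,0,1],"rotation":[0,0,0],"jaw":8.5},{"translation":[0,0,0],"rotation":[0,0,0],"jaw":8.5},{"translation":[0,0,0],"rotation":[0,0,0],"jaw":4},{"translation":[0,0,0],"rotation":[0,0,0],"jaw":4}]'
python3 -m jog '[{"translation":[0,0,0],"rotation":[0,0,0],"jaw":4},{"translation":[0,0,0],"rotation":[0,0,0],"jaw":4},{"translation":[0,0,0],"rotation":[0,0,0],"jaw":4},{"translation":[0,0,0],"rotation":[0,0,0],"jaw":4},{"translation":[0,0,0],"rotation":[0,0,0],"jaw":4}]'
```

```text
time: 3.03
tcp_pos: [0.4368, -0.1692, 0.2262]
orientation: [0.001, 0.603, 0.798, 0.0]
wrist_force: [-0.0, 0.3, 0.5]
gripper_width: 0.0636
grip_force: 0.0
time: 3.45
tcp_pos: [0.4368, -0.1689, 0.2261]
orientation: [0.001, 0.603, 0.798, -0.0]
wrist_force: [-0.3, -0.3, 5.2]
gripper_width: 0.0473
grip_force: 61.3
```

```bash

python3 -m jog '[{"translation":[0,0,-1],"rotation":[0,0,0],"jaw":4},{"translation":[0,0,-3],"rotation":[0,0,0],"jaw":4},{"translation":[0,0,-4],"rotation":[0,0,0],"jaw":4},{"translation":[0,0,-4],"rotation":[0,0,0],"jaw":4},{"translation":[0,0,0],"rotation":[0,0,0],"jaw":4}]'
python3 - <<'E'
from h import *
z=np.load('/tmp/top0.npz'); pic,P=z['pic'].astype(int),z['P']
X,Y,Z=P[...,0],P[...,1],P[...,2]
def box(u0,u1,v0,v1):
    m=np.zeros(Z.shape,bool); m[v0:v1,u0:u1]=1; return m
m=(box(225,300,130,172)&(Z>0.043)&(Z<.065)).astype(np.uint8)
n,l,st,c=cv2.connectedComponentsWithStats(m)
i=1+st[1:,4].argmax(); print(st[1:])
a=cv2.minAreaRect((P[l==i][:,:2]*1000).astype(np.float32)); print('holder',a)
sat=pic.max(-1)-pic.min(-1)
for n,b,t in(('dish',(232,295,158,202),150),('saucer',(290,332,155,195),140)):
    m=(box(*b)&(pic.min(-1)>t)&(sat<60)&(Z<.035)).astype(np.uint8)
    k,l,st,c=cv2.connectedComponentsWithStats(m); i=1+st[1:,4].argmax(); q=(P[l==i][:,:2]*1000).astype(np.float32)
    print(n,st[i],cv2.minAreaRect(q),cv2.minEnclosingCircle(q),np.median(P[l==i][:,2]))
m=box(290,320,134,158)&(Z>0.032)&(Z<.05); q=P[m][:,:2]*1000
# algebraic circle fit on rim
s=np.linalg.lstsq(np.c_[2*q,np.ones(len(q))],(q**2).sum(1),rcond=None)[0]; print('shcup',s[:2],np.sqrt(s[2]+s[:2]@s[:2]))
m=box(236,258,212,240)&(Z>0.046)&(Z<.065); q=P[m][:,:2]*1000
s=np.linalg.lstsq(np.c_[2*q,np.ones(len(q))],(q**2).sum(1),rcond=None)[0]; print('cup',s[:2],np.sqrt(s[2]+s[:2]@s[:2]))
m=(box(225,335,125,205)&(Z>0.016)&(Z<.03)).astype(np.uint8)
k,l,st,c=cv2.connectedComponentsWithStats(m); i=1+st[1:,4].argmax(); print('tray',st[i],cv2.minAreaRect((P[l==i][:,:2]*1000).astype(np.float32)))
goto(.68,-.0,.3,97)
E
```

```text
time: 3.87
tcp_pos: [0.4371, -0.1689, 0.3526]
orientation: [0.007, 0.603, 0.798, 0.0]
wrist_force: [1.8, -1.1, -0.3]
gripper_width: 0.0472
grip_force: 62.1
[[234 135  55  32 317]
 [299 151   1   1   1]]
holder ((675.7125244140625, 0.07628631591796875), (79.26705169677734, 163.0546875), 6.178558349609375)
dish [ 236  163   58   34 1499] ((589.0433959960938, -10.1600341796875), (88.7741928100586, 176.35891723632812), 6.860854625701904) ((590.0659790039062, -10.27859878540039), 96.80249786376953) 0.011699901948721836
saucer [294 158  32  32 805] ((606.4483642578125, -153.2493896484375), (99.0050048828125, 102.35523223876953), 63.27029800415039) ((605.9158325195312, -153.46102905273438), 51.804744720458984) 0.014429496210883519
shcup [ 692.5580502  -141.41786504] 30.64075115232888
cup [441.97109449  46.95196977] 29.498445188072388
tray [233 159 100  44 627] ((586.86376953125, -63.91876220703125), (109.445556640625, 311.86553955078125), 6.71511173248291)
t3.87 p [ 0.4371 -0.1689  0.3526] phi105.9 turn [0.5 0.6 8.9] shift@target [13.8  26.17  5.26] shift@now [ 9.66 27.93  5.4 ] F [ 1.8 -1.1 -0.3] w0.0472 g62.1
```

```bash

python3 -m jog '[{"translation":[0,0,0],"rotation":[0,0,4.5],"jaw":4},{"translation":[0,0,0],"rotation":[0,0,4.5],"jaw":4},{"translation":[1,2,0],"rotation":[0,0,0],"jaw":4},{"translation":[1.8,3.4,0],"rotation":[0,0,0],"jaw":4},{"translation":[1.8,3.4,0],"rotation":[0,0,0],"jaw":4},{"translation":[1.8,3.4,0],"rotation":[0,0,0],"jaw":4},{"translation":[1.8,3.4,0],"rotation":[0,0,0],"jaw":4},{"translation":[1.8,3.4,0],"rotation":[0,0,0],"jaw":4}]'
python3 -m jog '[{"translation":[1.8,3.4,0],"rotation":[0,0,0],"jaw":4},{"translation":[1.3,2.5,1],"rotation":[0,0,0],"jaw":4},{"translation":[0.5,0.8,1],"rotation":[0,0,0],"jaw":4},{"translation":[0,0,0],"rotation":[0,0,0],"jaw":4},{"translation":[0,0,0],"rotation":[0,0,0],"jaw":4}]'
python3 -c "
from h import *
goto(.676,0,.240,96.8)
cloud('top','t2.png')"
```

```text
time: 4.53
tcp_pos: [0.6143, -0.0452, 0.3457]
orientation: [0.0, 0.664, 0.748, 0.0]
wrist_force: [-0.9, -1.6, 0.3]
gripper_width: 0.0476
grip_force: 62.1
time: 4.95
tcp_pos: [0.675, -0.0033, 0.3244]
orientation: [-0.001, 0.664, 0.748, -0.001]
wrist_force: [-0.3, -1.0, -1.0]
gripper_width: 0.0471
grip_force: 62.2
t4.95 p [ 0.675  -0.0033  0.3244] phi96.8 turn [-0.1 -0.   0. ] shift@target [0.32 0.14 8.44] shift@now [0.32 0.16 8.44] F [-0.3 -1.  -1. ] w0.0471 g62.2
```

```bash

python3 -m jog '[{"translation":[0.3,0.15,1],"rotation":[0,0,0],"jaw":4},{"translation":[0,0,2],"rotation":[0,0,0],"jaw":4},{"translation":[0,0,2],"rotation":[0,0,0],"jaw":4},{"translation":[0,0,1.5],"rotation":[0,0,0],"jaw":4},{"translation":[0,0,1],"rotation":[0,0,0],"jaw":4},{"translation":[0,0,0],"rotation":[0,0,0],"jaw":4}]'
python3 - <<'E'
from h import *
goto(.676,0,.240,96.8)
pic,P=cloud('wrist','w2.png')
E
```

```text
time: 5.5
tcp_pos: [0.6759, -0.0004, 0.2478]
orientation: [-0.001, 0.664, 0.748, -0.001]
wrist_force: [-0.6, -0.1, -1.2]
gripper_width: 0.0478
grip_force: 62.2
t5.50 p [ 6.759e-01 -4.000e-04  2.478e-01] phi96.8 turn [-0.2 -0.1 -0. ] shift@target [0.04 0.02 0.78] shift@now [0.04 0.02 0.78] F [-0.6 -0.1 -1.2] w0.0478 g62.2
```

View pics/w2.png

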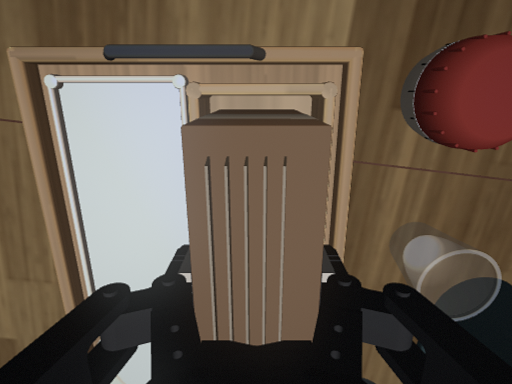

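The pack is centred in the box, with its base at columns 208–312 between walls at 192 and 335. I'll lower it slowly.

```bash

python3 -m jog '[{"translation":[0,0,0.3],"rotation":[0,0,0],"jaw":4},{"translation":[0,0,0.2],"rotation":[0,0,0],"jaw":4},{"translation":[0,0,0.15],"rotation":[0,0,0],"jaw":4},{"translation":[0,0,0],"rotation":[0,0,0],"jaw":4}]'
python3 -m jog '[{"translation":[0,0,0.1],"rotation":[0,0,0],"jaw":4},{"translation":[0,0,0],"rotation":[0,0,0],"jaw":4}]'
```

```text
time: 5.88
tcp_pos: [0.6766, 0.0001, 0.2434]
orientation: [0.0, 0.664, 0.748, 0.0]
wrist_force: [-1.7, 0.5, -1.8]
gripper_width: 0.0475
grip_force: 62.2
time: 6.05
tcp_pos: [0.6766, 0.0001, 0.2423]
orientation: [0.0, 0.664, 0.748, 0.0]
wrist_force: [-0.7, -0.2, -1.3]
gripper_width: 0.0476
grip_force: 62.2
```

```bash

python3 -m jog '[{"translation":[0,0,0.15],"rotation":[0,0,0],"jaw":4},{"translation":[0,0,0],"rotation":[0,0,0],"jaw":4}]'
python3 -m jog '[{"translation":[0,0,0.1],"rotation":[0,0,0],"jaw":4},{"translation":[0,0,0],"rotation":[0,0,0],"jaw":4}]'
```

```text
time: 6.22
tcp_pos: [0.6766, 0.0001, 0.2405]
orientation: [-0.0, 0.664, 0.748, -0.0]
wrist_force: [0.5, -0.6, -0.8]
gripper_width: 0.0477
grip_force: 62.2
time: 6.38
tcp_pos: [0.6766, 0.0002, 0.2402]
orientation: [0.0, 0.664, 0.748, 0.0]
wrist_force: [-2.3, 1.0, 2.3]
gripper_width: 0.0472
grip_force: 62.4
```

```bash

python3 -m jog '[{"translation":[0,0,0.1],"rotation":[0,0,0],"jaw":4},{"translation":[0,0,0],"rotation":[0,0,0],"jaw":4}]'
python3 -m jog '[{"translation":[0,0,0],"rotation":[0,0,0],"jaw":5.2},{"translation":[0,0,0],"rotation":[0,0,0],"jaw":6.2},{"translation":[0,0,0],"rotation":[0,0,0],"jaw":6.2},{"translation":[0,0,0],"rotation":[0,0,0],"jaw":6.2}]'
python3 -m jog '[{"translation":[0,0,-1],"rotation":[0,0,0],"jaw":6.2},{"translation":[0,0,-2],"rotation":[0,0,0],"jaw":6.2},{"translation":[0,0,-3],"rotation":[0,0,0],"jaw":6.2},{"translation":[0,0,-3],"rotation":[0,0,0],"jaw":7},{"translation":[0,0,-2],"rotation":[0,0,0],"jaw":7},{"translation":[0,0,0],"rotation":[0,0,0],"jaw":7}]'
python3 -c "
from h import *
b=np.radians(-8.5)
goto(.483,-.278,.33,81.5)"
```

```text
time: 6.55
tcp_pos: [0.6766, 0.0003, 0.2401]
orientation: [0.0, 0.664, 0.748, 0.0]
wrist_force: [-3.5, 1.5, 9.7]
gripper_width: 0.0476
grip_force: 63.1
time: 6.88
tcp_pos: [0.6766, 0.0001, 0.2384]
orientation: [-0.0, 0.664, 0.748, -0.0]
wrist_force: [0.6, -0.5, -0.0]
gripper_width: 0.0619
grip_force: 0.0
time: 7.38
tcp_pos: [0.6768, 0.0002, 0.3549]
orientation: [0.004, 0.664, 0.748, 0.002]
wrist_force: [0.6, 0.7, 0.8]
gripper_width: 0.0702
grip_force: 0.0
t7.38 p [6.768e-01 2.000e-04 3.549e-01] phi96.8 turn [ 0.5  0.1 15.3] shift@target [-30.38 -15.05   2.49] shift@now [-25.31 -22.57   2.36] F [0.6 0.7 0.8] w0.0702 g0.0
```

```bash

python3 -m jog '[{"translation":[0,0,0],"rotation":[0,0,7.1],"jaw":8},{"translation":[0,0,0],"rotation":[0,0,7.1],"jaw":8},{"translation":[-1,-0.5,0],"rotation":[0.4,0,1.1],"jaw":8},{"translation":[-3.35,-1.65,0],"rotation":[0,0,0],"jaw":8},{"translation":[-3.35,-1.65,0],"rotation":[0,0,0],"jaw":8},{"translation":[-3.35,-1.65,0],"rotation":[0,0,0],"jaw":8},{"translation":[-3.35,-1.65,0],"rotation":[0,0,0],"jaw":8},{"translation":[-3.35,-1.65,0],"rotation":[0,0,0],"jaw":8}]'
python3 -m jog '[{"translation":[-3.35,-1.65,0],"rotation":[0,0,0],"jaw":8},{"translation":[-3.35,-1.65,0.8],"rotation":[0,0,0],"jaw":8},{"translation":[-3.35,-1.65,0.8],"rotation":[0,0,0],"jaw":8},{"translation":[-2.6,-1.3,0.8],"rotation":[0,0,0],"jaw":8},{"translation":[0,0,0],"rotation":[0,0,0],"jaw":8},{"translation":[0,0,0],"rotation":[0,0,0],"jaw":8}]'
python3 - <<'E'
from h import *
pic,P=cloud('wrist','w3.png')
goto(.483,-.278,.180,81.5)
X,Y,Z=P[...,0],P[...,1],P[...,2]
m=(Z>.017)&(Z<.03)&(np.hypot(X-.483,Y+.278)<.04); q=P[m][:,:2]*1000
print(m.sum(),cv2.minEnclosingCircle(q.astype(np.float32)),q.mean(0))
s=np.linalg.lstsq(np.c_[2*q,np.ones(len(q))],(q**2).sum(1),rcond=None)[0]; print('rim',s[:2],np.sqrt(s[2]+s[:2]@s[:2]))
m=(Z>.006)&(Z<.045)&(Y<-.312)&(Y>-.43)&(abs(X-.465)<.03); q=P[m]; print(len(q))
if len(q): 
  v=cv2.fitLine((q[:,:2]*1000).astype(np.float32),2,0,.1,.1).ravel(); print('handle',v,np.degrees(np.arctan2(v[1],v[0])),'Y',q[:,1].min(),q[:,1].max())
E
```

```text
time: 8.05
tcp_pos: [0.5622, -0.1642, 0.3492]
orientation: [-0.003, 0.756, 0.654, -0.003]
wrist_force: [0.7, 0.2, 0.8]
gripper_width: 0.0799
grip_force: 0.0
time: 8.55
tcp_pos: [0.4822, -0.2798, 0.3254]
orientation: [-0.003, 0.758, 0.653, -0.002]
wrist_force: [0.1, -0.4, -0.2]
gripper_width: 0.0801
grip_force: 0.0
t8.60 p [ 0.483  -0.2789  0.3258] phi81.6 turn [-0.4 -0.   0.1] shift@target [ 9.000e-02 -1.000e-02  1.458e+01] shift@now [ 0.08  0.1  14.58] F [ 0.8 -0.5 -0.7] w0.0801 g0.0
473 ((483.7545166015625, -285.6786193847656), 32.4474983215332) [ 483.3752356  -287.50645386]
rim [ 484.48869213 -281.65851807] 22.552531590332187
402
handle [ 1.4881001e-01  9.8886579e-01  4.7393076e+02 -3.5059561e+02] 81.442024 Y -0.3995460333113787 -0.31221757033554104
```

View pics/w3.png

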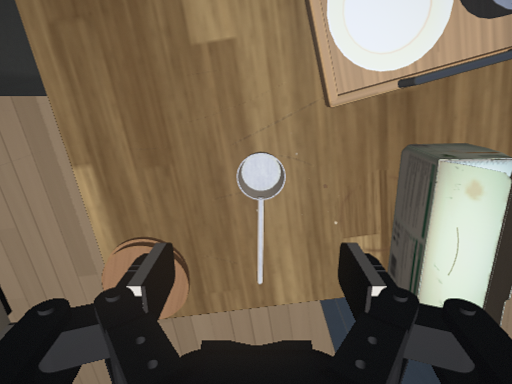

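```bash
python3 - <<'E'
from h import *
pic,P=cloud('wrist')
X,Y,Z=P[...,0],P[...,1],P[...,2]
for u,v in((261,153),(238,176),(284,176),(261,199),(261,283)): print(u,v,P[v-1:v+2,u-1:u+2].reshape(-1,3)[np.nanargmax(P[v-1:v+2,u-1:u+2,2])].round(4))
v,u=np.mgrid[0:384,0:512]
m=(Z>.019)&(Z<.028)&(np.hypot(u-261,v-176)<28)&(v<193); q=P[m][:,:2]*1000
s=np.linalg.lstsq(np.c_[2*q,np.ones(len(q))],(q**2).sum(1),rcond=None)[0]; print(m.sum(),'rim',s[:2],np.sqrt(s[2]+s[:2]@s[:2]))
q=P[(Z>.01)&(v>196)&(v<270)&(abs(u-261)<5)];print('handle z',np.percentile(q[:,2],[5,50,95]))
E
```

```text
261 153 [ 0.4885 -0.2538  0.0242]
238 176 [ 0.4645 -0.2713  0.0231]
284 176 [ 0.5074 -0.2773  0.0241]
261 199 [ 0.4823 -0.2966  0.0231]
261 283 [ 0.4677 -0.3977  0.0064]
184 rim [ 485.53158031 -275.38848695] 21.639454039073044
handle z [0.01547002 0.02119193 0.02321418]
```

```bash

python3 -m jog '[{"translation":[0.4,-0.2,3],"rotation":[-0.4,0,0],"jaw":7.5},{"translation":[0,0,3],"rotation":[0,0,0],"jaw":7.5},{"translation":[0,0,3],"rotation":[0,0,0],"jaw":7.5},{"translation":[0,0,2],"rotation":[0,0,0],"jaw":7.5},{"translation":[0,0,1],"rotation":[0,0,0],"jaw":7.5},{"translation":[0,0,0.5],"rotation":[0,0,0],"jaw":7},{"translation":[0,0,0],"rotation":[0,0,0],"jaw":7}]'
python3 -c "
from h import *
goto(.4855,-.2753,.176,81.5)"
```

```text
time: 9.23
tcp_pos: [0.4823, -0.2739, 0.2007]
orientation: [-0.0, 0.757, 0.653, -0.0]
wrist_force: [-0.2, -0.3, 0.1]
gripper_width: 0.0702
grip_force: 0.0
t9.23 p [ 0.4823 -0.2739  0.2007] phi81.6 turn [-0.  -0.   0.1] shift@target [-0.09  0.34  2.47] shift@now [-0.1   0.34  2.47] F [-0.2 -0.3  0.1] w0.0702 g0.0
```

```bash

python3 -m jog '[{"translation":[-0.1,0.34,1],"rotation":[0,0,0],"jaw":7},{"translation":[0,0,1],"rotation":[0,0,0],"jaw":7},{"translation":[0,0,0.4],"rotation":[0,0,0],"jaw":7},{"translation":[0,0,0],"rotation":[0,0,0],"jaw":6},{"translation":[0,0,0],"rotation":[0,0,0],"jaw":4},{"translation":[0,0,0],"rotation":[0,0,0],"jaw":4},{"translation":[0,0,0],"rotation":[0,0,0],"jaw":4},{"translation":[0,0,0],"rotation":[0,0,0],"jaw":4}]'
python3 -m jog '[{"translation":[0,0,0],"rotation":[0,0,0],"jaw":4},{"translation":[0,0,0],"rotation":[0,0,0],"jaw":4}]'
```

```text
time: 9.9
tcp_pos: [0.4852, -0.2758, 0.1773]
orientation: [0.0, 0.757, 0.653, 0.0]
wrist_force: [-0.3, 1.4, 4.5]
gripper_width: 0.0415
grip_force: 60.5
time: 10.07
tcp_pos: [0.4852, -0.2758, 0.1773]
orientation: [0.0, 0.757, 0.653, 0.0]
wrist_force: [-1.6, 1.4, 5.3]
gripper_width: 0.0414
grip_force: 60.7
```

```bash

python3 -m jog '[{"translation":[0,0,-0.5],"rotation":[0,0,0],"jaw":4},{"translation":[0,0,-1.5],"rotation":[0,0,0],"jaw":4},{"translation":[0,0,-3],"rotation":[0,0,0],"jaw":4},{"translation":[0,0,-4],"rotation":[0,0,0],"jaw":4},{"translation":[0,0,-4],"rotation":[0,0,0],"jaw":4},{"translation":[0,0,0],"rotation":[0,0,0],"jaw":4},{"translation":[0,0,0],"rotation":[0,0,0],"jaw":4}]'
python3 - <<'E'
from h import *
pic,P=cloud('wrist','w4.png')
s,p,M,f=state()
L=(P-p)@M  # tool frame
np.savez('/tmp/w4.npz',L=L,pic=pic)
goto(.589,-.010,.3,96.8)
m=(L[...,2]>.12)&(L[...,2]<.19)&(abs(L[...,1])<.03)
for v in range(0,300,12):
    k=m[v]; 
    if k.any(): print(v,k.sum(),np.median(np.nonzero(k)[0]),np.median(L[v][k],0).round(4))
E
```

```text
time: 10.65
tcp_pos: [0.4852, -0.2759, 0.3088]
orientation: [0.002, 0.757, 0.653, 0.0]
wrist_force: [-0.2, 0.0, -2.1]
gripper_width: 0.0418
grip_force: 60.7
t10.70 p [ 0.4849 -0.2757  0.3068] phi81.5 turn [  0.    0.  -15.3] shift@target [25.15 13.48  0.68] shift@now [27.81  6.38  0.67] F [-0.  -0.1 -0.9] w0.0410 g60.7
216 35 256.0 [0.0202 0.0014 0.1655]
228 65 256.0 [0.0139 0.0014 0.1655]
240 113 256.0 [0.0038 0.0014 0.1724]
252 132 253.5 [-2.500e-03  1.000e-04  1.711e-01]
264 141 254.0 [-0.007   0.0003  0.1669]
276 165 253.0 [-0.0069 -0.0002  0.1558]
288 119 256.0 [-0.0146  0.0014  0.1571]
```

View pics/w4.png

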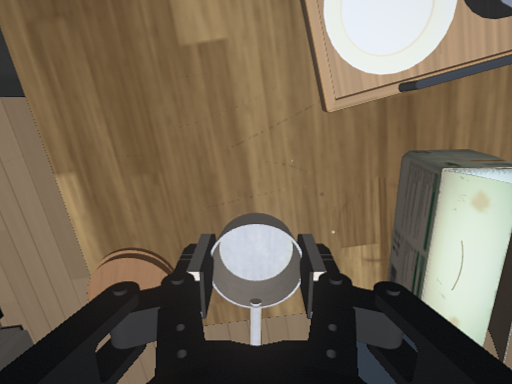

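```bash

python3 -m jog '[{"translation":[0,0,0],"rotation":[0,0,-5.1],"jaw":4},{"translation":[0,0,0],"rotation":[0,0,-5.1],"jaw":4},{"translation":[0,0,0],"rotation":[0,0,-5.1],"jaw":4},{"translation":[1.7,0.75,0],"rotation":[0,0,0],"jaw":4},{"translation":[3.3,1.45,0],"rotation":[0,0,0],"jaw":4},{"translation":[3.3,1.45,0],"rotation":[0,0,0],"jaw":4},{"translation":[3.3,1.45,0],"rotation":[0,0,0],"jaw":4},{"translation":[3.3,1.45,0],"rotation":[0,0,0],"jaw":4}]'
python3 -m jog '[{"translation":[3.3,1.45,0],"rotation":[0,0,0],"jaw":4},{"translation":[3.3,1.45,0],"rotation":[0,0,0],"jaw":4},{"translation":[3.3,1.45,0],"rotation":[0,0,0],"jaw":4},{"translation":[3.3,1.45,1],"rotation":[0,0,0],"jaw":4},{"translation":[1.8,1.0,1.5],"rotation":[0,0,0],"jaw":4},{"translation":[0.5,0.2,1.5],"rotation":[0,0,0],"jaw":4},{"translation":[0,0,0],"rotation":[0,0,0],"jaw":4},{"translation":[0,0,0],"rotation":[0,0,0],"jaw":4}]'
python3 -c "
from h import *
goto(.583,.0416,.189,96.8)"
```

```text
time: 11.37
tcp_pos: [0.5323, -0.1184, 0.3049]
orientation: [-0.002, 0.664, 0.748, -0.001]
wrist_force: [0.5, -0.4, -0.5]
gripper_width: 0.0419
grip_force: 60.7
time: 12.03
tcp_pos: [0.5832, 0.0421, 0.265]
orientation: [-0.002, 0.664, 0.748, -0.001]
wrist_force: [0.2, -0.5, -0.3]
gripper_width: 0.0414
grip_force: 60.8
t12.03 p [0.5832 0.0421 0.265 ] phi96.9 turn [-0.2 -0.   0.1] shift@target [-0.05 -0.02  7.6 ] shift@now [-0.06  0.01  7.6 ] F [ 0.2 -0.5 -0.3] w0.0414 g60.8
```

```bash

python3 -m jog '[{"translation":[0,0,1],"rotation":[-0.2,0,0],"jaw":4},{"translation":[0,0,2],"rotation":[0,0,0],"jaw":4},{"translation":[0,0,2],"rotation":[0,0,0],"jaw":4},{"translation":[0,0,1],"rotation":[0,0,0],"jaw":4},{"translation":[0,0,0],"rotation":[0,0,0],"jaw":4},{"translation":[0,0,0],"rotation":[0,0,0],"jaw":4}]'
python3 -c "
from h import *
goto(.583,.0416,.189,96.8);cloud('wrist','w5.png')"
```

```text
time: 12.53
tcp_pos: [0.5838, 0.0417, 0.207]
orientation: [0.001, 0.664, 0.748, 0.001]
wrist_force: [-0.6, -1.2, -0.3]
gripper_width: 0.041
grip_force: 60.8
t12.53 p [0.5838 0.0417 0.207 ] phi96.8 turn [ 0.2  0.  -0. ] shift@target [ 0.   -0.08  1.8 ] shift@now [ 0.   -0.09  1.8 ] F [-0.6 -1.2 -0.3] w0.0410 g60.8
```

View pics/w5.png

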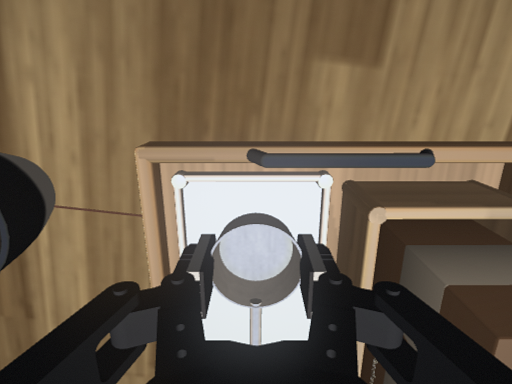

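The bowl (column 256) is centred in the dish (columns 180–325), and the pack stands in its box. Lowering.

```bash

python3 -m jog '[{"translation":[0,-0.1,0.7],"rotation":[0,0,0],"jaw":4},{"translation":[0,0,0.4],"rotation":[0,0,0],"jaw":4},{"translation":[0,0,0.2],"rotation":[0,0,0],"jaw":4},{"translation":[0,0,0],"rotation":[0,0,0],"jaw":4},{"translation":[0,0,0],"rotation":[0,0,0],"jaw":4}]'
python3 -m jog '[{"translation":[0,0,0.2],"rotation":[0,0,0],"jaw":4},{"translation":[0,0,0],"rotation":[0,0,0],"jaw":4}]'
python3 -m jog '[{"translation":[0,0,0.1],"rotation":[0,0,0],"jaw":4},{"translation":[0,0,0],"rotation":[0,0,0],"jaw":4}]'
```

```text
time: 13.0
tcp_pos: [0.5827, 0.0421, 0.1938]
orientation: [0.001, 0.664, 0.748, 0.001]
wrist_force: [-0.4, -0.8, 0.4]
gripper_width: 0.0413
grip_force: 60.8
time: 13.17
tcp_pos: [0.5827, 0.0421, 0.1916]
orientation: [0.001, 0.664, 0.748, 0.001]
wrist_force: [0.0, -0.3, 0.4]
gripper_width: 0.0412
grip_force: 60.8
time: 13.33
tcp_pos: [0.5827, 0.0421, 0.1906]
orientation: [0.001, 0.664, 0.748, 0.001]
wrist_force: [-0.5, -0.0, 0.1]
gripper_width: 0.0414
grip_force: 60.8
```

```bash

python3 -m jog '[{"translation":[0,0,0.1],"rotation":[0,0,0],"jaw":4},{"translation":[0,0,0],"rotation":[0,0,0],"jaw":4}]'
python3 -m jog '[{"translation":[0,0,0.1],"rotation":[0,0,0],"jaw":4},{"translation":[0,0,0],"rotation":[0,0,0],"jaw":4}]'
```

```text
time: 13.5
tcp_pos: [0.5827, 0.0421, 0.1896]
orientation: [0.001, 0.664, 0.748, 0.001]
wrist_force: [0.1, -0.2, -0.8]
gripper_width: 0.041
grip_force: 60.8
time: 13.67
tcp_pos: [0.5827, 0.0422, 0.1893]
orientation: [0.001, 0.664, 0.748, 0.001]
wrist_force: [-2.9, 1.8, 6.3]
gripper_width: 0.0414
grip_force: 61.3
```

```bash

python3 -m jog '[{"translation":[0,0,0],"rotation":[0,0,0],"jaw":4.5},{"translation":[0,0,0],"rotation":[0,0,0],"jaw":5},{"translation":[0,0,0],"rotation":[0,0,0],"jaw":5},{"translation":[0,0,0],"rotation":[0,0,0],"jaw":5}]'
python3 -m jog '[{"translation":[0,0,-0.5],"rotation":[0,0,0],"jaw":5},{"translation":[0,0,-1],"rotation":[0,0,0],"jaw":5},{"translation":[0,0,-3],"rotation":[0,0,0],"jaw":5},{"translation":[0,0,-4],"rotation":[0,0,0],"jaw":6},{"translation":[0,0,-4],"rotation":[0,0,0],"jaw":8.5},{"translation":[0,0,-1],"rotation":[0,0,0],"jaw":8.5},{"translation":[0,0,0],"rotation":[0,0,0],"jaw":8.5}]'
python3 -c "
from h import *
goto(.442,.047,.32,78.5);cloud('wrist','w6.png')"
```

```text
time: 14.0
tcp_pos: [0.5827, 0.0421, 0.1886]
orientation: [0.001, 0.664, 0.748, 0.001]
wrist_force: [0.1, -0.3, 0.7]
gripper_width: 0.05
grip_force: 0.0
time: 14.58
tcp_pos: [0.5825, 0.0421, 0.3282]
orientation: [0.004, 0.664, 0.748, 0.003]
wrist_force: [-0.9, 0.1, 0.2]
gripper_width: 0.0851
grip_force: 0.0
t14.58 p [0.5825 0.0421 0.3282] phi96.8 turn [ 0.6  0.  18.3] shift@target [ -2.32 -13.87   0.82] shift@now [  2.16 -13.9    0.66] F [-0.9  0.1  0.2] w0.0851 g0.0
```

View pics/w6.png

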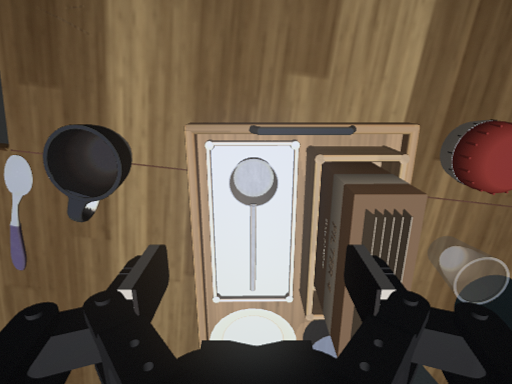

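The scoop lies bowl up inside the dish (about column 253, rows 160–290) and the pack is upright. Next is the cup.

```bash

python3 -m jog '[{"translation":[0,0,0],"rotation":[0,0,6.1],"jaw":8.5},{"translation":[0,0,0],"rotation":[0,0,6.1],"jaw":8.5},{"translation":[0,0,0],"rotation":[0.4,0,6.1],"jaw":8.5},{"translation":[-0.5,-3,0],"rotation":[0,0,0],"jaw":8.5},{"translation":[-0.6,-3.7,0],"rotation":[0,0,0],"jaw":8.5},{"translation":[-0.6,-3.7,0],"rotation":[0,0,0],"jaw":8.5},{"translation":[-0.6,-3.3,0],"rotation":[0,0,0],"jaw":8.5},{"translation":[0,0,0],"rotation":[0,0,0],"jaw":8.5}]'
python3 -m jog '[{"translation":[0,0,0],"rotation":[0,0,0],"jaw":8.5}]'
python3 - <<'E'
from h import *
pic,P=cloud('wrist','w7.png')
goto(.442,.047,.195,78.5)
X,Y,Z=P[...,0],P[...,1],P[...,2]
m=(Z>.052)&(Z<.062)&(np.hypot(X-.442,Y-.047)<.038); q=P[m][:,:2]*1000
s=np.linalg.lstsq(np.c_[2*q,np.ones(len(q))],(q**2).sum(1),rcond=None)[0]; print(m.sum(),'rim',s[:2],np.sqrt(s[2]+s[:2]@s[:2]))
c=s[:2]/1000
m=(Z>.02)&(Z<.062)&(np.hypot(X-c[0],Y-c[1])>.036)&(np.hypot(X-c[0],Y-c[1])<.062); q=P[m]; h=q[:,:2].mean(0)-c
print('handle',len(q),q.mean(0),np.degrees(np.arctan2(h[1],h[0])),'yaw',np.degrees(np.arctan2(-h[1],-h[0]))-90)
E
```

```text
time: 15.3
tcp_pos: [0.4385, 0.0475, 0.3221]
orientation: [-0.005, 0.774, 0.633, -0.004]
wrist_force: [-0.6, -0.2, -0.1]
gripper_width: 0.0849
grip_force: 0.0
time: 15.38
tcp_pos: [0.4423, 0.0469, 0.3234]
orientation: [-0.002, 0.774, 0.633, -0.002]
wrist_force: [0.1, -0.5, 0.6]
gripper_width: 0.085
grip_force: 0.0
t15.43 p [0.4434 0.0467 0.3237] phi78.5 turn [-0.2 -0.   0. ] shift@target [ 0.   -0.14 12.87] shift@now [-1.000e-02 -9.000e-02  1.287e+01] F [ 0.5  0.7 -0.5] w0.0849 g0.0
1274 rim [443.93810925  47.02929606] 30.072381078887233
handle 226 [0.43479608 0.00497258 0.0543333 ] -102.26382293471161 yaw -12.263822934711598
```

View pics/w7.png

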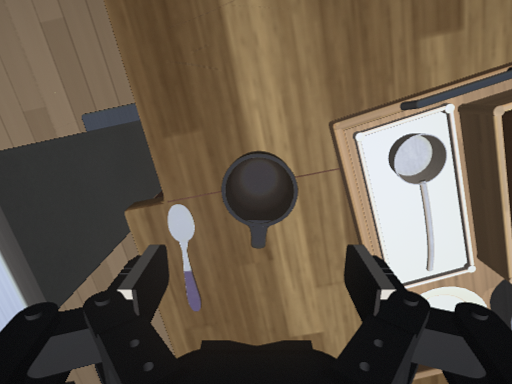

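```bash

python3 -m jog '[{"translation":[0,0.05,2],"rotation":[-0.2,0,0],"jaw":8.5},{"translation":[0,0,3],"rotation":[0,0,0],"jaw":8.5},{"translation":[0,0,3],"rotation":[0,0,0],"jaw":8.5},{"translation":[0,0,2],"rotation":[0,0,0],"jaw":8.5},{"translation":[0,0,1],"rotation":[0,0,0],"jaw":8.5},{"translation":[0,0,0],"rotation":[0,0,0],"jaw":8.5},{"translation":[0,0,0],"rotation":[0,0,0],"jaw":8.5}]'
python3 -c "
from h import *
goto(.444,.047,.198,78.0)"
```

```text
time: 16.02
tcp_pos: [0.4445, 0.0466, 0.2137]
orientation: [-0.001, 0.774, 0.633, -0.0]
wrist_force: [-0.7, 0.2, -0.2]
gripper_width: 0.0848
grip_force: 0.0
t16.02 p [0.4445 0.0466 0.2137] phi78.5 turn [-0.1 -0.   0.5] shift@target [ 0.03 -0.06  1.57] shift@now [ 0.03 -0.06  1.57] F [-0.7  0.2 -0.2] w0.0848 g0.0
```

```bash

python3 -m jog '[{"translation":[0,-0.05,1],"rotation":[0,0,0.5],"jaw":8.5},{"translation":[0,0,0.5],"rotation":[0,0,0],"jaw":8.5},{"translation":[0,0,0],"rotation":[0,0,0],"jaw":8},{"translation":[0,0,0],"rotation":[0,0,0],"jaw":5},{"translation":[0,0,0],"rotation":[0,0,0],"jaw":5},{"translation":[0,0,0],"rotation":[0,0,0],"jaw":5},{"translation":[0,0,0],"rotation":[0,0,0],"jaw":5},{"translation":[0,0,0],"rotation":[0,0,0],"jaw":5}]'
python3 -m jog '[{"translation":[0,0,0],"rotation":[0,0,0],"jaw":5},{"translation":[0,0,-0.3],"rotation":[0,0,0],"jaw":5},{"translation":[0,0,-1],"rotation":[0,0,0],"jaw":5},{"translation":[0,0,0],"rotation":[0,0,0],"jaw":5}]'
```

```text
time: 16.68
tcp_pos: [0.4437, 0.0468, 0.2002]
orientation: [0.0, 0.777, 0.63, 0.001]
wrist_force: [-1.7, -0.5, 4.5]
gripper_width: 0.0591
grip_force: 63.2
time: 17.02
tcp_pos: [0.4437, 0.0468, 0.2136]
orientation: [0.001, 0.777, 0.63, 0.001]
wrist_force: [0.6, -0.2, -0.7]
gripper_width: 0.0589
grip_force: 64.8
```

```bash

python3 -m jog '[{"translation":[0,0,-2.5],"rotation":[0,0,-4],"jaw":5},{"translation":[0,0,-3.5],"rotation":[0,0,-4],"jaw":5},{"translation":[0,0,-2.5],"rotation":[0,0,-4],"jaw":5},{"translation":[-1.4,1.1,0],"rotation":[0,0,0],"jaw":5},{"translation":[-2.85,2.3,0],"rotation":[0,0,0],"jaw":5},{"translation":[-2.85,2.3,0],"rotation":[0,0,0],"jaw":5},{"translation":[-2.85,2.3,0],"rotation":[0,0,0],"jaw":5},{"translation":[-2.85,2.3,0],"rotation":[0,0,0],"jaw":5}]'
python3 -m jog '[{"translation":[-2.85,2.3,0],"rotation":[0,0,0],"jaw":5},{"translation":[-2.8,2.3,0],"rotation":[0,0,0],"jaw":5},{"translation":[-1.5,1.4,1],"rotation":[0,0,0],"jaw":5},{"translation":[0,0,1],"rotation":[0,0,0],"jaw":5},{"translation":[0,0,0],"rotation":[0,0,0],"jaw":5}]'
python3 - <<'E'
from h import *
goto(.606,-.153,.2132,90)
pic,P=cloud('wrist','w8.png')
s,p,M,f=state(); L=(P-p)@M
# rim of held cup in tool frame
m=(L[...,2]>.135)&(L[...,2]<.16)&(abs(L[...,1])<.028)&(L[...,0]>-.0)&(L[...,0]<.045); q=L[m]; print('cup far rim tool x',np.percentile(q[:,0],[50,98]).round(4), len(q))
E
```

```text
time: 17.68
tcp_pos: [0.5472, -0.0826, 0.297]
orientation: [-0.0, 0.707, 0.707, 0.0]
wrist_force: [0.7, 0.2, -1.0]
gripper_width: 0.0591
grip_force: 65.6
time: 18.1
tcp_pos: [0.6061, -0.1531, 0.2741]
orientation: [-0.002, 0.707, 0.707, -0.001]
wrist_force: [-0.0, 0.7, -2.1]
gripper_width: 0.0591
grip_force: 65.6
t18.10 p [ 0.6061 -0.1531  0.2741] phi90.0 turn [-0.2 -0.2 -0. ] shift@target [ 0.01 -0.01  6.09] shift@now [-0.01  0.01  6.09] F [-0.   0.7 -2.1] w0.0591 g65.6
cup far rim tool x [0.0264 0.0315] 2530
```

View pics/w8.png

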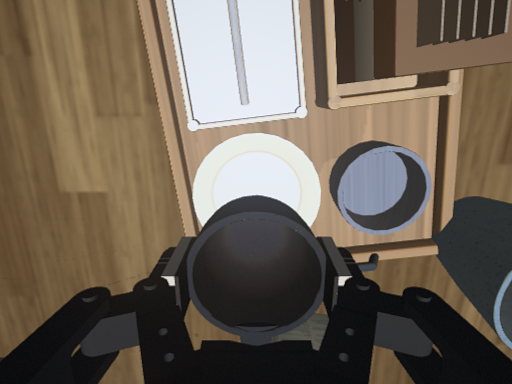

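```bash

python3 -m jog '[{"translation":[0,0,1],"rotation":[-0.2,-0.2,0],"jaw":5},{"translation":[0,0,2],"rotation":[0,0,0],"jaw":5},{"translation":[0,0,1.5],"rotation":[0,0,0],"jaw":5},{"translation":[0,0,0.6],"rotation":[0,0,0],"jaw":5},{"translation":[0,0,0],"rotation":[0,0,0],"jaw":5},{"translation":[0,0,0],"rotation":[0,0,0],"jaw":5}]'
python3 - <<'E'
from h import *
goto(.606,-.153,.2132,90)
pic,P=cloud('wrist','w9.png')
sat=pic.max(-1).astype(int)-pic.min(-1)
m=(pic.min(-1)>130)&(P[...,2]<.024)&(P[...,2]>.016)&(np.hypot(P[...,0]-.606,P[...,1]+.153)<.056)&(np.hypot(P[...,0]-.606,P[...,1]+.153)>.042)
q=P[m][:,:2]*1000; s=np.linalg.lstsq(np.c_[2*q,np.ones(len(q))],(q**2).sum(1),rcond=None)[0]; print(m.sum(),'saucer edge',s[:2],np.sqrt(s[2]+s[:2]@s[:2]))
E
```

```text
time: 18.65
tcp_pos: [0.6066, -0.1523, 0.227]
orientation: [0.003, 0.707, 0.707, 0.0]
wrist_force: [-0.3, -0.3, -1.1]
gripper_width: 0.0589
grip_force: 65.6
t18.65 p [ 0.6066 -0.1523  0.227 ] phi90.1 turn [0.2 0.2 0.1] shift@target [-0.07 -0.06  1.38] shift@now [-0.07 -0.07  1.38] F [-0.3 -0.3 -1.1] w0.0589 g65.6
3557 saucer edge [ 605.98383454 -151.32438054] 45.373779431184694
```

View pics/w9.png

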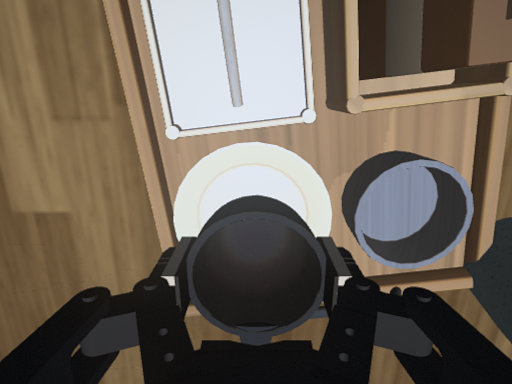

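```bash

python3 -m jog '[{"translation":[0,-0.05,0.6],"rotation":[0,0,0],"jaw":5},{"translation":[0,0,0.4],"rotation":[0,0,0],"jaw":5},{"translation":[0,0,0.1],"rotation":[0,0,0],"jaw":5},{"translation":[0,0,0],"rotation":[0,0,0],"jaw":5},{"translation":[0,0,0],"rotation":[0,0,0],"jaw":5}]'
python3 -m jog '[{"translation":[0,0,0.15],"rotation":[0,0,0],"jaw":5},{"translation":[0,0,0],"rotation":[0,0,0],"jaw":5}]'
python3 -m jog '[{"translation":[0,0,0.1],"rotation":[0,0,0],"jaw":5},{"translation":[0,0,0],"rotation":[0,0,0],"jaw":5}]'
```

```text
time: 19.12
tcp_pos: [0.6061, -0.1528, 0.2151]
orientation: [0.002, 0.707, 0.707, 0.0]
wrist_force: [-1.0, 1.0, -1.8]
gripper_width: 0.0591
grip_force: 65.6
time: 19.28
tcp_pos: [0.6061, -0.1528, 0.2134]
orientation: [0.002, 0.707, 0.707, 0.0]
wrist_force: [0.1, -0.2, -1.4]
gripper_width: 0.059
grip_force: 65.6
time: 19.45
tcp_pos: [0.6062, -0.1528, 0.2133]
orientation: [0.002, 0.707, 0.707, 0.0]
wrist_force: [-3.0, 0.8, 4.5]
gripper_width: 0.0588
grip_force: 66.0
```

Touching now. Release slowly, then lift.

```bash

python3 -m jog '[{"translation":[0,0,0],"rotation":[0,0,0],"jaw":6.1},{"translation":[0,0,0],"rotation":[0,0,0],"jaw":6.6},{"translation":[0,0,0],"rotation":[0,0,0],"jaw":7},{"translation":[0,0,0],"rotation":[0,0,0],"jaw":7}]'
python3 -m jog '[{"translation":[0,0,-0.5],"rotation":[0,0,0],"jaw":7},{"translation":[0,0,-1],"rotation":[0,0,0],"jaw":7},{"translation":[0,0,-3],"rotation":[0,0,0],"jaw":7},{"translation":[0,0,-4],"rotation":[0,0,0],"jaw":7},{"translation":[0,0,-4],"rotation":[0,0,0],"jaw":8},{"translation":[0,0,-1],"rotation":[0,0,0],"jaw":8},{"translation":[0,0,0],"rotation":[0,0,0],"jaw":8}]'
python3 - <<'E'
from h import *
goto(.440,.223,.33,97)
pic,P=cloud('wrist','w10.png')
X,Y,Z=P[...,0],P[...,1],P[...,2]
m=(Z>.062)&(Z<.08)&(np.hypot(X-.606,Y+.153)<.04); q=P[m][:,:2]*1000
if m.sum()>20:
  s=np.linalg.lstsq(np.c_[2*q,np.ones(len(q))],(q**2).sum(1),rcond=None)[0]; print(m.sum(),'cup rim',s[:2],np.sqrt(s[2]+s[:2]@s[:2]),np.median(P[m][:,2]))
m=(Z>.032)&(Z<.046)&(np.hypot(X-.692,Y+.1415)<.04)&(np.hypot(X-.692,Y+.1415)>.024); q=P[m][:,:2]*1000
s=np.linalg.lstsq(np.c_[2*q,np.ones(len(q))],(q**2).sum(1),rcond=None)[0]; print(m.sum(),'shcup rim',s[:2],np.sqrt(s[2]+s[:2]@s[:2]))
E
```

```text
time: 19.78
tcp_pos: [0.6062, -0.1528, 0.2126]
orientation: [0.002, 0.707, 0.707, 0.0]
wrist_force: [0.3, 0.5, -0.1]
gripper_width: 0.0699
grip_force: 0.0
time: 20.37
tcp_pos: [0.6058, -0.1524, 0.3525]
orientation: [0.006, 0.707, 0.707, 0.002]
wrist_force: [0.7, -0.1, 0.4]
gripper_width: 0.0801
grip_force: 0.0
t20.37 p [ 0.6058 -0.1524  0.3525] phi90.0 turn [ 0.6  0.4 -7. ] shift@target [ 39.28 -11.88   2.25] shift@now [ 37.56 -16.58   1.84] F [ 0.7 -0.1  0.4] w0.0801 g0.0
1288 cup rim [ 607.173538   -152.84100313] 30.074382134577768 0.06828070818215412
1196 shcup rim [ 694.57625127 -140.22616963] 30.48864209234892
```

View pics/w10.png

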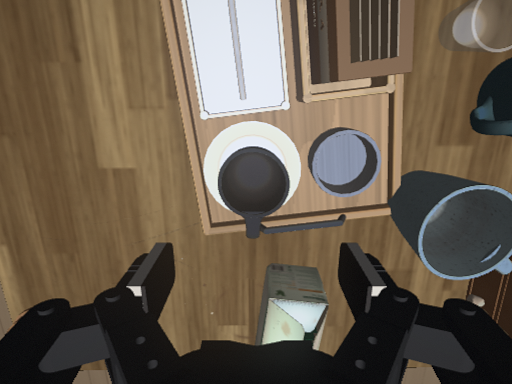

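```bash

python3 -m jog '[{"translation":[1.7,-0.75,0],"rotation":[0,0,0],"jaw":7},{"translation":[3.4,-1.5,0],"rotation":[0,0,0],"jaw":7},{"translation":[3.4,-1.5,0],"rotation":[0,0,0],"jaw":7},{"translation":[3.4,-1.5,0],"rotation":[0,0,0],"jaw":7},{"translation":[3.4,-1.5,0],"rotation":[0,0,0],"jaw":7},{"translation":[3.4,-1.5,0],"rotation":[0,0,0],"jaw":7},{"translation":[3.4,-1.5,0],"rotation":[0,0,0],"jaw":7},{"translation":[3.4,-1.5,0],"rotation":[0,0,0],"jaw":7}]'
python3 -m jog '[{"translation":[3.4,-1.5,0],"rotation":[0,0,0],"jaw":7},{"translation":[3.4,-1.5,0],"rotation":[0,0,0],"jaw":7},{"translation":[3.0,-1.4,0],"rotation":[0,0,0],"jaw":7},{"translation":[1.5,-0.7,0],"rotation":[0,0,0],"jaw":7},{"translation":[0,0,0],"rotation":[0,0,0],"jaw":7},{"translation":[0,0,0],"rotation":[0,0,0],"jaw":7}]'
python3 - <<'E'
from h import *
pic,P=cloud('wrist','w11.png')
X,Y,Z=P[...,0],P[...,1],P[...,2]
m=(Z>.075)&(Z<.1)&(np.hypot(X-.44,Y-.223)<.04); q=P[m][:,:2]*1000
print(m.sum(),cv2.minEnclosingCircle(q.astype(np.float32)),np.percentile(P[m][:,2],[5,50,95]),pic[m].mean(0))
goto(.44,.225,.205,90)
E
```

```text
time: 21.08
tcp_pos: [0.4917, 0.104, 0.3452]
orientation: [0.001, 0.707, 0.707, -0.001]
wrist_force: [1.4, -0.0, -0.2]
gripper_width: 0.0698
grip_force: 0.0
time: 21.58
tcp_pos: [0.4416, 0.2159, 0.345]
orientation: [0.002, 0.706, 0.708, -0.001]
wrist_force: [-0.3, -0.2, -0.5]
gripper_width: 0.0699
grip_force: 0.0
1395 ((442.6849060058594, 228.0616455078125), 17.087753295898438) [0.07871494 0.08661214 0.08964011] [193.04802867 192.17706093 190.39928315]
t21.63 p [0.4421 0.2152 0.3452] phi90.0 turn [0.1 0.2 0. ] shift@target [ 0.98 -0.21 14.02] shift@now [ 1.03 -0.24 14.01] F [0.  0.3 0.1] w0.0700 g0.0
```

View pics/w11.png

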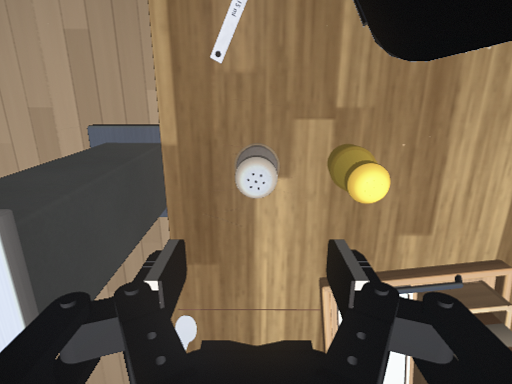

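```bash

python3 -m jog '[{"translation":[1.2,-0.05,2],"rotation":[0,0.2,0],"jaw":7},{"translation":[0,0,3],"rotation":[0,0,0],"jaw":7},{"translation":[0,0,3],"rotation":[0,0,0],"jaw":7},{"translation":[0,0,2],"rotation":[0,0,0],"jaw":7},{"translation":[0,0,1],"rotation":[0,0,0],"jaw":7},{"translation":[0,0,0],"rotation":[0,0,0],"jaw":7},{"translation":[0,0,0],"rotation":[0,0,0],"jaw":7}]'
python3 -c "
from h import *
goto(.4417,.227,.203,90)"
```

```text
time: 22.22
tcp_pos: [0.4425, 0.227, 0.2363]
orientation: [0.001, 0.707, 0.707, 0.002]
wrist_force: [0.1, 0.5, 0.4]
gripper_width: 0.0702
grip_force: 0.0
t22.22 p [0.4425 0.227  0.2363] phi90.0 turn [ 0.2 -0.  -0. ] shift@target [-0.   -0.08  3.33] shift@now [-0.   -0.09  3.33] F [0.1 0.5 0.4] w0.0702 g0.0
```

```bash

python3 -m jog '[{"translation":[0,-0.08,2],"rotation":[0,0,0],"jaw":7},{"translation":[0,0,1],"rotation":[0,0,0],"jaw":7},{"translation":[0,0,0.3],"rotation":[0,0,0],"jaw":6},{"translation":[0,0,0],"rotation":[0,0,0],"jaw":5},{"translation":[0,0,0],"rotation":[0,0,0],"jaw":3.8},{"translation":[0,0,0],"rotation":[0,0,0],"jaw":3.8},{"translation":[0,0,0],"rotation":[0,0,0],"jaw":3.8},{"translation":[0,0,0],"rotation":[0,0,0],"jaw":3.8}]'
python3 -m jog '[{"translation":[0,0,0],"rotation":[0,0,0],"jaw":3.8},{"translation":[0,0,0],"rotation":[0,0,0],"jaw":3.8}]'
```

```text
time: 22.88
tcp_pos: [0.4414, 0.2276, 0.2041]
orientation: [0.001, 0.707, 0.707, 0.002]
wrist_force: [-2.0, -1.1, 6.9]
gripper_width: 0.0388
grip_force: 41.0
time: 23.05
tcp_pos: [0.4414, 0.2276, 0.2041]
orientation: [0.001, 0.707, 0.707, 0.002]
wrist_force: [-2.3, -0.4, 6.1]
gripper_width: 0.0387
grip_force: 41.0
```

```bash

python3 -m jog '[{"translation":[0,0,0],"rotation":[0,0,0],"jaw":2.5},{"translation":[0,0,0],"rotation":[0,0,0],"jaw":2.5},{"translation":[0,0,-0.5],"rotation":[0,0,0],"jaw":2.5},{"translation":[0,0,-1.5],"rotation":[0,0,0],"jaw":2.5},{"translation":[0,0,-3.5],"rotation":[0,0,0],"jaw":2.5},{"translation":[0,0,-4],"rotation":[0,0,0],"jaw":2.5},{"translation":[0,0,-4],"rotation":[0,0,0],"jaw":2.5},{"translation":[0,0,-3],"rotation":[0,0,0],"jaw":2.5}]'
python3 - <<'E'
from h import *
z=np.load('/tmp/top0.npz'); P=z['P']; 
q=P[95:130,305:342].reshape(-1,3); print('mug z',np.nanpercentile(q[:,2],[50,90,97])); t=np.nanpercentile(q[:,2],97)
q=q[q[:,2]>t-.012]; print(cv2.minAreaRect((q[:,:2]*1000).astype(np.float32)))
cloud('wrist','w12.png')
goto(.6935,-.141,.35,90)
E
```

```text
time: 23.72
tcp_pos: [0.4403, 0.2274, 0.3718]
orientation: [0.002, 0.707, 0.707, 0.003]
wrist_force: [0.8, 0.2, -0.5]
gripper_width: 0.0378
grip_force: 59.9
mug z [0.00933746 0.0882509  0.09492847]
((784.7918701171875, -193.08937072753906), (87.27806854248047, 94.45610046386719), 12.731986045837402)
t23.77 p [0.4409 0.2277 0.3767] phi90.1 turn [ 0.9 -0.2  0. ] shift@target [-36.87  25.26   2.67] shift@now [-36.9   25.19   2.93] F [1.5 0.3 5.6] w0.0377 g59.9
```

View pics/w12.png

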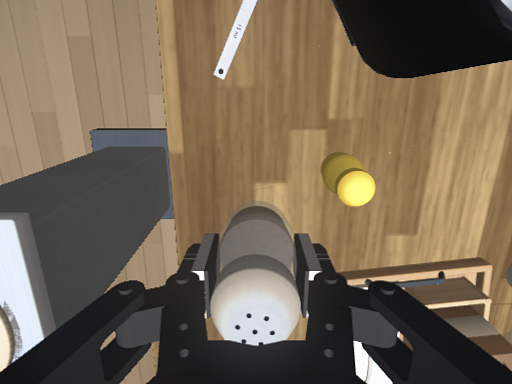

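The shaker hangs upright in the gripper (cap at 256,310). That was the 15th picture, one over my limit of 14, so from here I check with numbers only.

```bash

python3 -m jog '[{"translation":[-1.5,1,0],"rotation":[0,0,0],"jaw":2.5},{"translation":[-3,2.1,0],"rotation":[0,0,0],"jaw":2.5},{"translation":[-3,2.1,0],"rotation":[0,0,0],"jaw":2.5},{"translation":[-3,2.1,0],"rotation":[0,0,0],"jaw":2.5},{"translation":[-3,2.1,0],"rotation":[0,0,0],"jaw":2.5},{"translation":[-3,2.1,0],"rotation":[0,0,0],"jaw":2.5},{"translation":[-3,2.1,0],"rotation":[0,0,0],"jaw":2.5},{"translation":[-3,2.1,0],"rotation":[0,0,0],"jaw":2.5}]'
python3 -m jog '[{"translation":[-3,2.1,0],"rotation":[0,0,0],"jaw":2.5},{"translation":[-3,2.1,0],"rotation":[0,0,0],"jaw":2.5},{"translation":[-3,2.1,0],"rotation":[0,0,0],"jaw":2.5},{"translation":[-3,2.0,0],"rotation":[0,0,0],"jaw":2.5},{"translation":[-1.5,1,0],"rotation":[0,0,0],"jaw":2.5},{"translation":[0,0,0],"rotation":[0,0,0],"jaw":2.5},{"translation":[0,0,0],"rotation":[0,0,0],"jaw":2.5}]'
python3 -c "
from h import *
goto(.6937,-.141,.217,90)"
```

```text
time: 24.43
tcp_pos: [0.5984, 0.0009, 0.3684]
orientation: [0.001, 0.707, 0.707, 0.002]
wrist_force: [1.1, 0.3, -0.6]
gripper_width: 0.038
grip_force: 59.9
time: 25.02
tcp_pos: [0.6909, -0.1331, 0.3677]
orientation: [0.0, 0.707, 0.707, 0.001]
wrist_force: [0.2, 0.1, -1.8]
gripper_width: 0.0378
grip_force: 59.9
t25.02 p [ 0.6909 -0.1331  0.3677] phi90.0 turn [ 0.1 -0.1 -0. ] shift@target [-0.79  0.28 15.07] shift@now [-0.81  0.25 15.07] F [ 0.2  0.1 -1.8] w0.0378 g59.9
```

```bash

python3 -m jog '[{"translation":[-0.8,0.27,2],"rotation":[0,0,0],"jaw":2.5},{"translation":[0,0,3],"rotation":[0,0,0],"jaw":2.5},{"translation":[0,0,3],"rotation":[0,0,0],"jaw":2.5},{"translation":[0,0,1],"rotation":[0,0,0],"jaw":2.5},{"translation":[0,0,0],"rotation":[0,0,0],"jaw":2.5},{"translation":[0,0,0],"rotation":[0,0,0],"jaw":2.5}]'
python3 - <<'E'
from h import *
goto(.6937,-.141,.217,90)
pic,P=cloud('wrist'); X,Y,Z=P[...,0],P[...,1],P[...,2]
m=(Z>.034)&(Z<.045)&(np.hypot(X-.693,Y+.141)<.036)&(np.hypot(X-.693,Y+.141)>.025); q=P[m][:,:2]*1000
s=np.linalg.lstsq(np.c_[2*q,np.ones(len(q))],(q**2).sum(1),rcond=None)[0]; print(m.sum(),'holder rim',s[:2],np.sqrt(s[2]+s[:2]@s[:2]))
s_,p,M,f=state(); L=(P-p)@M
m=(L[...,2]>.10)&(L[...,2]<.125)&(np.hypot(L[...,0],L[...,1])<.03); q=L[m][:,:2]*1000; print('cap in tool',len(q),cv2.minEnclosingCircle(q.astype(np.float32)))
E
```

```text
time: 25.52
tcp_pos: [0.6939, -0.1397, 0.2801]
orientation: [0.002, 0.707, 0.708, 0.002]
wrist_force: [-0.5, 0.6, -0.3]
gripper_width: 0.0377
grip_force: 59.9
t25.52 p [ 0.6939 -0.1397  0.2801] phi90.1 turn [ 0.3 -0.   0.1] shift@target [-0.13 -0.02  6.31] shift@now [-0.13 -0.05  6.31] F [-0.5  0.6 -0.3] w0.0377 g59.9
1133 holder rim [ 695.37613598 -139.77635921] 30.36806601459767
cap in tool 7156 ((11.790791511535645, 0.03220176696777344), 27.416458129882812)
```

```bash

python3 -m jog '[{"translation":[-0.07,0,1],"rotation":[0.2,0,0],"jaw":2.5},{"translation":[0,0,1.5],"rotation":[0,0,0],"jaw":2.5},{"translation":[0,0,1],"rotation":[0,0,0],"jaw":2.5},{"translation":[0,0,0],"rotation":[0,0,0],"jaw":2.5},{"translation":[0,0,0],"rotation":[0,0,0],"jaw":2.5}]'
python3 -m jog '[{"translation":[0,0,1],"rotation":[0,0,0],"jaw":2.5},{"translation":[0,0,0.8],"rotation":[0,0,0],"jaw":2.5},{"translation":[0,0,0.3],"rotation":[0,0,0],"jaw":2.5},{"translation":[0,0,0],"rotation":[0,0,0],"jaw":2.5},{"translation":[0,0,0],"rotation":[0,0,0],"jaw":2.5}]'
python3 -c "
from h import *
goto(.694,-.1405,.217,90)"
```

```text
time: 25.98
tcp_pos: [0.6939, -0.1411, 0.2436]
orientation: [-0.0, 0.707, 0.707, 0.0]
wrist_force: [-0.2, 0.5, -0.7]
gripper_width: 0.0381
grip_force: 59.9
time: 26.4
tcp_pos: [0.6939, -0.1411, 0.2224]
orientation: [-0.0, 0.707, 0.707, 0.0]
wrist_force: [0.1, -0.2, -0.9]
gripper_width: 0.0378
grip_force: 59.9
t26.40 p [ 0.6939 -0.1411  0.2224] phi90.0 turn [-0. -0.  0.] shift@target [0.06 0.01 0.54] shift@now [0.05 0.01 0.54] F [ 0.1 -0.2 -0.9] w0.0378 g59.9
```

Bottom is inside the holder with no side force. Last millimetres.

```bash

python3 -m jog '[{"translation":[0,0,0.3],"rotation":[0,0,0],"jaw":2.5},{"translation":[0,0,0],"rotation":[0,0,0],"jaw":2.5}]'
python3 -m jog '[{"translation":[0,0,0.15],"rotation":[0,0,0],"jaw":2.5},{"translation":[0,0,0],"rotation":[0,0,0],"jaw":2.5}]'
python3 -m jog '[{"translation":[0,0,0.1],"rotation":[0,0,0],"jaw":2.5},{"translation":[0,0,0],"rotation":[0,0,0],"jaw":2.5}]'
```

```text
time: 26.57
tcp_pos: [0.6938, -0.141, 0.2194]
orientation: [-0.0, 0.707, 0.707, 0.0]
wrist_force: [-0.6, 0.2, -1.0]
gripper_width: 0.038
grip_force: 59.9
time: 26.73
tcp_pos: [0.6938, -0.141, 0.2179]
orientation: [-0.0, 0.707, 0.707, 0.0]
wrist_force: [0.3, 0.5, -0.9]
gripper_width: 0.0377
grip_force: 59.9
time: 26.9
tcp_pos: [0.6939, -0.141, 0.2174]
orientation: [-0.0, 0.707, 0.707, 0.0]
wrist_force: [-1.3, -0.7, 0.7]
gripper_width: 0.0377
grip_force: 60.2
```

```bash

python3 -m jog '[{"translation":[0,0,0.07],"rotation":[0,0,0],"jaw":2.5},{"translation":[0,0,0],"rotation":[0,0,0],"jaw":2.5}]'
python3 -m jog '[{"translation":[0,0,0],"rotation":[0,0,0],"jaw":4.2},{"translation":[0,0,0],"rotation":[0,0,0],"jaw":5.2},{"translation":[0,0,0],"rotation":[0,0,0],"jaw":5.5},{"translation":[0,0,0],"rotation":[0,0,0],"jaw":5.5}]'
python3 -m jog '[{"translation":[0,0,-0.5],"rotation":[0,0,0],"jaw":5.5},{"translation":[0,0,-1],"rotation":[0,0,0],"jaw":5.5},{"translation":[0,0,-3],"rotation":[0,0,0],"jaw":5.5},{"translation":[0,0,-4],"rotation":[0,0,0],"jaw":5.5},{"translation":[0,0,-4],"rotation":[0,0,0],"jaw":5.5},{"translation":[0,0,-2],"rotation":[0,0,0],"jaw":5.5},{"translation":[0,0,0],"rotation":[0,0,0],"jaw":5.5},{"translation":[0,0,0],"rotation":[0,0,0],"jaw":5.5}]'
python3 - <<'E'
from h import *
pic,P=cloud('wrist'); X,Y,Z=P[...,0],P[...,1],P[...,2]
def top(n,x,y,r,z0,z1):
    m=(Z>z0)&(Z<z1)&(np.hypot(X-x,Y-y)<r); q=P[m]; c,rr=cv2.minEnclosingCircle((q[:,:2]*1000).astype(np.float32)) if len(q) else (0,0)
    print(n,len(q),np.round(c,1),round(rr,1),'zmax',np.percentile(q[:,2],[50,97]).round(4) if len(q) else '')
top('shaker cap',.694,-.141,.035,.085,.125)
top('cup',.606,-.153,.034,.06,.08)
s=sense(); print(s['time'],s['wrist_force'],s['gripper_width'])
z=np.load('/tmp/top0.npz'); p2,Q=cloud('top')
for n,(u0,u1,v0,v1) in {'tea':(345,402,145,175),'mspoon':(124,165,215,243)}.items():
    d=abs(Q[v0:v1,u0:u1,2]-z['P'][v0:v1,u0:u1,2]); print(n,'changed px',int((d>.01).sum()),'of',d.size)
for n,(x,y,z0,z1) in {'pack':(.676,0,.105,.14),'scoopbowl':(.583,.0416,.025,.05)}.items():
    m=(Q[...,2]>z0)&(Q[...,2]<z1)&(np.hypot(Q[...,0]-x,Q[...,1]-y)<(.08 if n=='pack' else .026)); print(n,m.sum(),cv2.minAreaRect((Q[m][:,:2]*1000).astype(np.float32)) if m.any() else '')
E
```

```text
time: 27.07
tcp_pos: [0.6939, -0.141, 0.2173]
orientation: [0.0, 0.707, 0.707, 0.0]
wrist_force: [-2.8, 0.9, 5.2]
gripper_width: 0.0378
grip_force: 60.9
time: 27.4
tcp_pos: [0.6938, -0.1411, 0.2161]
orientation: [-0.0, 0.707, 0.707, 0.0]
wrist_force: [0.1, -0.1, 0.3]
gripper_width: 0.0549
grip_force: 0.0
time: 28.07
tcp_pos: [0.6937, -0.141, 0.3634]
orientation: [0.001, 0.707, 0.707, 0.001]
wrist_force: [0.9, 0.3, -1.1]
gripper_width: 0.0554
grip_force: 0.0
shaker cap 1313 [ 694.1 -140.7] 17.1 zmax [0.0996 0.1029]
cup 1334 [ 606.5 -153.3] 33.7 zmax [0.0682 0.0701]
28.1167 [ 0.42901865 -0.33966113 -0.02577984] 0.05469832226451734
tea changed px 164 of 1710
mspoon changed px 10 of 1148
pack 738 ((675.6378173828125, -0.129302978515625), (48.69727325439453, 134.9647674560547), 6.6647257804870605)
scoopbowl 36 ((582.0577392578125, 41.35432052612305), (42.44203186035156, 42.68598937988281), 43.208030700683594)
```

Everything is in place. I'll check that the changed tea-carton pixels come from the arm passing over the view, not from the carton moving.

```bash
python3 - <<'E'
from h import *
z=np.load('/tmp/top0.npz'); pic,Q=cloud('top')
for p in(z['P'],Q):
    s=p[145:175,345:402]; m=(s[...,2]>.04)&(s[...,2]<.13); print(m.sum(),(s[...,2]>.15).sum(),cv2.minAreaRect((s[m][:,:2]*1000).astype(np.float32)))
w,P=cloud('wrist'); m=(P[...,2]>.06)&(P[...,2]<.13)&(abs(P[...,0]-.641)<.08)&(P[...,1]<-.25)&(P[...,1]>-.43); print('wrist',m.sum(),P[m].min(0),P[m].max(0))
E
```

```text
1036 0 ((641.3663330078125, -344.0084533691406), (144.06207275390625, 63.7936897277832), 83.03539276123047)
1010 128 ((641.4180297851562, -344.4598083496094), (144.00228881835938, 63.29629135131836), 82.40326690673828)
wrist 1911 [ 0.62475175 -0.31895353  0.06004332] [ 0.68210433 -0.26952087  0.10375054]
```

Tea carton has not moved (same centre and size); the arm was only covering part of it. Handing in.

```bash
python3 -c "
from bench import r
print(r.sign_off())"
```

```text
the job is handed in; nothing more can be done
None
```

The job is handed in at about 28 s of the 106 s: filters, scoop, cup and shaker were placed in that order with the look-alikes unmoved, but I viewed 15 pictures against the limit of 14, and sign-off returned no verdict.

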